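# Put the bedpost away in the tall flip-cap tube

## Task

Flick open the cap of the tallest of the three tubes in the rack, stand the walnut bedpost inside that tube, then press its cap fully shut again. Leave the other two tubes' caps as they are and do not disturb the other miniatures.

Things in the scene. Friction and masses are not known exactly. Their poses are not given: they have to be found in the camera images.
- tall_tube: The tallest of three clear round tubes in a rack, fixed. Outer diameter 50 mm, wall 3 mm (bore 44 mm), 98 mm high, inner floor 8 mm above its underside, open at the top under its cap. Origin: centre of its underside, 15 mm above the desk; z up; +x points from the tube axis to the cap's hinge, the thumb tab is on the -x side.
- tall_mouth (a point): Centre of the tall tube's rim (113 mm above the desk), axes as tall_tube. The bore is 90 mm deep from here.
- tall_hinge (a point): Centre of the hinge of the tall tube's cap: 27 mm from the tube axis on its +x side, at rim height. The hinge line runs along the tube's y.
- tall_tab (a point): Top-edge middle of the upright thumb tab on the tall tube's grey cap. The cap is a flat disc 51 mm across, top face 7 mm above the rim when shut. The tab stands at the edge farthest from the hinge, 8 mm thick (radially), 24 mm wide, its top 30 mm above the rim when shut; outer face 60 mm, inner face 52 mm from the hinge line..
- tall_cap (a joint): Opening angle of the tall tube's cap in rad: 0 shut on the rim, 1.57 upright, stop at 2.0. Starts shut or up to 0.25 ajar. A stiff hinge (about 0.02 N m, under 1 N at the tab): the cap stays where it is left, no spring or latch. Pinched by its 24 mm wide sides the tab pivots between the pads; pushed level from outside, a nearly shut cap jams.
- bedpost: Walnut dollhouse bedpost, loose, 20 to 45 g, upright on the desk: 86 mm tall, foot 20 x 20 x 14 mm, slim turned shaft, round head 18 mm across from 66 to 84 mm up (take it there). Origin: centre of its underside, z up along it. Held by its top 15 mm with the fingertips at the rim, its foot is still 2 cm above the tube's floor; letting it drop that far is fine.
- middle_tab (a point): Thumb-tab top of the cap of the middle-height tube (same diameter, 76 mm high, rim 91 mm above the desk); this cap is shut and is to be left alone.
- short_tab (a point): Thumb-tab top of the cap of the shortest tube (58 mm high, rim 73 mm above the desk); this cap stands open, more or less upright, and is to be left alone.
- vase: Blue ceramic miniature vase, 50 mm across, 68 mm high, loose; a bystander. Origin: centre of underside.
- teapot: Silver miniature teapot, about 85 mm from handle to spout, 53 mm high, loose; a bystander. Origin: centre of underside.
- writing_desk: Walnut miniature writing desk, 60 x 120 x 70 mm, loose; a bystander. Origin: centre of underside.
- pin_vise: Steel pin vise lying flat, 104 mm long, 12 mm thick, loose; a bystander. Origin: underside of its middle.
- rack: Light wooden rack, fixed to the desk, 85 x 280 mm, its end boards 60 mm high. The three tubes stand in it in a row along its y, 80 mm apart, in any order. Origin: centre of its underside.
- chair: Small wooden dollhouse chair, 38 x 38 mm, 82 mm high, loose; a bystander. Origin: centre of underside.
There are look-alikes about, which are no part of the job. Of the things shaped like the bedpost, the walnut one is meant.

How it is judged:
By the outcome, as a careful person would: the job done as asked, in the order asked, and still so for the second after the job is handed in, with the robot touching nothing.
It also fails if it takes over 67 s, if anything falls off the work surface, if the arm or the gripper's body presses on something with over 40 N, if the wrist force passes 120 N, or if a joint passes its speed limit or range.

## Robot

A 6-joint arm with a two-finger parallel gripper is mounted at the origin on the work surface. World frame = base frame: x ahead of the robot, y to its left, z up, the work surface at z = 0. Lengths are in m, angles in rad, forces in N, time in s.
With the tool pointing down it reaches from about 0.375 to 0.925 m from the base axis. Payload 5.7 kg.
Tool frame: the origin (TCP) lies midway between the tips of the shut fingers; the grasp point (between the pads) lies 19 mm behind it; z points along the fingers, y is the line along which they close (so a half turn about z gives the same grasp; the last joint's range is limited). The gripper opens to 85 mm and grips with 20 to 120 N. Pads are 22 mm wide; open, the fingers measure 114 mm over their backs; the gripper's body (76 mm by 85 mm) begins 54 mm behind the grasp point. The pads swing forward as they close: fully open they stand 13 mm farther back than shut.
Start: joints at [-1.459, 0.359, 1.51, -0, 1.272, -0.115], TCP at [0.135, -0.585, 0.231] pointing down, gripper open.
Joint ranges: [-2.97, 2.97], [-1.01, 2.36], [0.21, 2.38], [-0.96, 4.11], [0.2, 2.71], [-2.98, 2.98]. Speed limits (rad/s): [2.39, 2.39, 3.14, 3.14, 3.14, 3.14].

## Interface

Orientations are given as a rotation vector (axis times angle).
In Python, from plant import readout, vision, r gives the robot as it stands.
- The arm moves only by the shell command python3 -m handwheel 'ROWS' [FORCE]. ROWS is JSON, one flat list of numbers, 5 for each row, row after row: the closure, from 0 (fully open) to 1 (shut), then the shift along the tool's x, y, z in m, then the turn about the tool's z in degrees. In form: [gripper, x, y, z, yaw, gripper, x, y, z, yaw, ...]. A call has 1 to 20 rows; each row is the pose to reach, as a shift and turn from the pose commanded when the call began, along the tool's axes at that moment; what a row does not reach only later rows make up. A row lasts 1/8 s, in which the tool goes at most 62.5 mm and 10.7 degrees, less where a joint would pass 70% of its speed; a pose out of reach is approached as far as the arm can. A call with a gripper value outside its range is refused whole. The fingers move at their own pace and stop on an object; FORCE is the grip in N (left out, the last holds). Time passes only in rows, so rows that repeat a pose let the fingers close. It gives the time, the measured TCP pose, the force, the opening and the grip force at its end, in the units of the state.
- readout.state(): the state, without advancing time (a new reading comes with each control period).
- vision.read_camera(name): name is "scene" or "top" or "wrist"; returns (picture, depth): 420x560x3 uint8, red, green, blue; 420x560 float32, m along the optical axis (not along the pixel's ray), 0 where there is no reading.
- vision.camera_model(name): a dict with "K" (3x3 intrinsics, pixels), "extrinsics" (4x4, takes a point from camera to world coordinates); the wrist camera has in their place "mount" (4x4, takes a point from camera to tool coordinates, whose origin is the TCP and whose axes are the flange's). Camera axes: x right, y down, z forward; pixel columns grow to the right and rows downward; lengths in m; the calibration is good to about 2 mm. A picture is of the moment at which its call begins: read the wrist's pose just before it. camera_model takes no time and is no camera call.
- r.hand_in(): hands the job in; it is judged then, once.
The state is a dict: "t": time; "joint_positions": joint angles; "dq": joint speeds; "joint_torque": joint torques, N m; "position": TCP position; "tcp_rot": TCP orientation; "contact_force": force on the tool from outside, world axes, zero at the start; "wrist_torque": the same for the moment, N m; "width": finger opening in m; "grip_force": force on a finger pad.
Only numpy, scipy, OpenCV 4.12 (cv2) and the standard library are available. Lean on these libraries where they do the work, as an engineer would, in place of code of your own. Each camera call takes 0.05 s, during which the arm holds its last target. There are 200 camera calls.

## Working session

There is one attempt and no reset: what is moved stays moved. The work goes in short steps, Python scripts to look and compute and a shell command to move; the robot and the scene stay as the last step left them, time stands still between calls to the robot, and variables do not carry over. Pictures are saved under pics/ and viewed, at most 10 in all, crops included, and the job is handed in when it is done.

```bash
mkdir -p pics; ls; cat > h.py <<'E'
import numpy as np, cv2
from plant import readout, vision, r
from scipy.spatial.transform import Rotation as R
def cam(n):
    st=readout.state(); p,d=vision.read_camera(n); m=vision.camera_model(n)
    if n=='wrist':
        T=np.eye(4);T[:3,:3]=R.from_rotvec(st['tcp_rot']).as_matrix();T[:3,3]=st['position'];E=T@np.array(m['mount'])
    else: E=np.array(m['extrinsics'])
    return p,d,np.array(m['K']),E
def cloud(d,K,E):
    v,u=np.mgrid[:d.shape[0],:d.shape[1]]
    P=np.stack([(u-K[0,2])/K[0,0]*d,(v-K[1,2])/K[1,1]*d,d],-1)
    W=P@E[:3,:3].T+E[:3,3]; W[d==0]=np.nan
    return W
def save(n,p): cv2.imwrite('pics/'+n+'.png',p[:,:,::-1])
E
python3 - <<'E'
from h import *
s=readout.state(); print(s)
out=[]
for n in ('scene','top'):
    p,d,K,E=cam(n); np.savez('/tmp/'+n,p=p,d=d,K=K,E=E); save(n,p); print(n,K,E.round(3),(d>0).mean())
E
```

```text
pics
{'t': 0.0, 'joint_positions': array([-1.45911003e+00,  3.59520393e-01,  1.51145822e+00, -3.24194849e-06,
        1.27249200e+00, -1.15090066e-01]), 'dq': array([ 0.00060174,  0.00061637, -0.0010028 , -0.00299326,  0.00098283,
       -0.00170929]), 'joint_torque': array([ 1.53043489e-03, -5.27611971e+01, -2.78618664e+01, -1.63492405e-04,
        1.33242985e-02,  1.78393390e-05]), 'position': array([ 0.1348221 , -0.58394592,  0.23043461]), 'tcp_rot': array([-3.11955267e+00, -3.55245667e-01, -1.54147330e-07]), 'contact_force': array([-1.21126771, -0.09330009, -0.19566806]), 'wrist_torque': array([-0.02610092,  0.06178752,  0.0050519 ]), 'grip_force': 0.0, 'width': 0.08528275624333156}
scene [[477.84597932   0.         276.10642435]
 [  0.         477.84597932 218.17476322]
 [  0.           0.           1.        ]] [[ 0.601  0.479 -0.64   1.378]
 [ 0.799 -0.336  0.499 -0.638]
 [ 0.024 -0.811 -0.585  0.869]
 [ 0.     0.     0.     1.   ]] 0.9960671768707483
top [[529.44642569   0.         279.86004872]
 [  0.         529.44642569 217.46753166]
 [  0.           0.           1.        ]] [[ 1.900e-02 -9.940e-01  1.080e-01  3.880e-01]
 [-1.000e+00 -1.900e-02 -1.000e-03  4.400e-02]
 [ 3.000e-03 -1.080e-01 -9.940e-01  1.604e+00]
 [ 0.000e+00  0.000e+00  0.000e+00  1.000e+00]] 0.9959183673469387
```

View pics/scene.png

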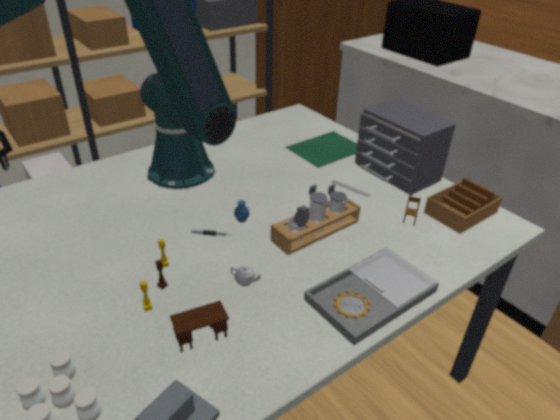

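View pics/top.png

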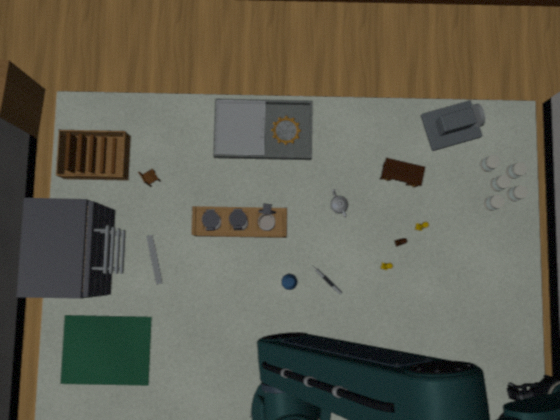

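Scene picture: the dark walnut post is at (161,273), between two yellow look-alike posts at (164,252) and (146,295). In the top view they are at (401,242), (422,226) and (387,266). The rack has tubes at top (211,219), (239,219) and (267,222), and the last one's cap stands open. I'll measure next.

```bash
python3 - <<'E'
from h import *
for n,box in (('scene',(225,345,150,260)),('top',(180,300,180,260))):
    z=np.load('/tmp/'+n+'.npz'); W=cloud(z['d'],z['K'],z['E']); hsv=cv2.cvtColor(z['p'],cv2.COLOR_RGB2HSV)
    print(n,'table z',np.nanmedian(W[250:300,100:180,2]) if n=='top' else '')
    # posts
    for nm,m in (('yellow',cv2.inRange(hsv,(20,150,90),(35,255,255))),('dark',cv2.inRange(z['p'],(15,0,0),(110,60,60))&cv2.inRange(hsv,(0,90,0),(14,255,130))|cv2.inRange(hsv,(170,90,0),(180,255,130))),('blue',cv2.inRange(hsv,(95,120,30),(120,255,255)))):
        k,l,s,c=cv2.connectedComponentsWithStats(m)
        for i in range(1,k):
            if s[i,4]>20:
                w=W[l==i]; w=w[w[:,2]<.2] if nm!='x' else w
                if len(w)>10: print(nm,c[i].round(),s[i,4],'med',np.nanmedian(w,0).round(3),'top z',np.nanpercentile(w[:,2],97).round(3), 'min',np.nanmin(w,0).round(3),'max',np.nanmax(w,0).round(3))
    u0,u1,v0,v1=box; sub=W[v0:v1,u0:u1].reshape(-1,3)
    gray=(hsv[v0:v1,u0:u1,1]<70).reshape(-1)
    if n=='top':
        for u,v in ((211,219),(239,219),(267,222),(267,209)):
            print((u,v),W[v-6:v+7:3,u-6:u+7:3,2].round(3).tolist(), W[v,u].round(3))
        rk=(sub[:,2]>.03)&(sub[:,2]<.07)&~gray
        q=sub[rk]; print('rack',cv2.minAreaRect(q[:,:2].astype(np.float32)))
        tall=sub[sub[:,2]>.11]; print('tall pts',len(tall),tall.mean(0),tall.min(0),tall.max(0))
a=cv2.resize(np.load('/tmp/scene.npz')['p'][170:260,260:370],None,fx=5,fy=5,interpolation=cv2.INTER_CUBIC)
b=cv2.resize(np.load('/tmp/top.npz')['p'][195:250,180:300],None,fx=4.58,fy=4.58,interpolation=cv2.INTER_CUBIC)
save('crop1',cv2.resize(np.vstack([a,cv2.resize(b,(550,252))]),(470,600)))
E
```

```text
scene table z 
yellow [161. 244.] 38 med [ 0.43  -0.277  0.077] top z 0.084 min [ 0.422 -0.283  0.052] max [ 0.437 -0.272  0.085]
yellow [164. 260.] 52 med [ 0.431 -0.277  0.023] top z 0.083 min [ 0.423 -0.312  0.004] max [ 0.506 -0.271  0.087]
yellow [145. 296.] 121 med [ 0.551 -0.382  0.035] top z 0.085 min [ 0.541 -0.389  0.005] max [ 0.558 -0.373  0.087]
dark [317.  47.] 5217 med [-0.779  1.274 -0.022] top z 0.189 min [-0.931  1.049 -0.414] max [-0.538  1.624  0.2  ]
dark [262.  16.] 64 med [-0.945  1.03   0.191] top z 0.2 min [-0.965  1.007  0.179] max [-0.93   1.057  0.2  ]
dark [261.  59.] 313 med [-0.949  1.029 -0.032] top z 0.124 min [-0.979  0.995 -0.207] max [-0.917  1.06   0.132]
dark [261. 105.] 83 med [-0.947  1.025 -0.317] top z -0.267 min [-0.977  0.997 -0.377] max [-0.92   1.058 -0.263]
dark [275. 107.] 21 med [-0.895  1.106 -0.325] top z -0.307 min [-0.91   1.065 -0.343] max [-0.88   1.123 -0.306]
dark [470. 195.] 426 med [0.745 0.635 0.056] top z 0.078 min [0.673 0.599 0.026] max [0.798 0.705 0.081]
dark [448. 201.] 28 med [0.71  0.576 0.037] top z 0.045 min [0.69 
[... 2774 characters left out ...]
3, 0.127, 0.081]] [0.542 0.158 0.124]
(267, 222) [[0.051, 0.02, 0.025, 0.033, 0.01], [0.024, 0.024, 0.023, 0.021, 0.069], [0.017, 0.023, 0.022, 0.019, 0.02], [0.022, 0.021, 0.024, 0.024, 0.074], [0.067, 0.028, 0.022, 0.074, 0.012]] [0.546 0.081 0.022]
(267, 209) [[-0.008, -0.003, 0.002, 0.001, -0.006], [-0.011, 0.137, 0.133, 0.13, -0.001], [0.06, 0.137, 0.134, 0.13, 0.058], [0.121, 0.131, 0.127, 0.135, 0.111], [0.071, 0.033, 0.026, 0.061, 0.018]] [0.571 0.079 0.134]
rack ((0.5436456203460693, 0.16253334283828735), (0.0853864848613739, 0.2770027220249176), 0.19832871854305267)
tall pts 413 [0.54747479 0.14895504 0.1264653 ] [0.51003587 0.05970358 0.11010559] [0.58485426 0.25336571 0.15321914]
```

View pics/crop1.png

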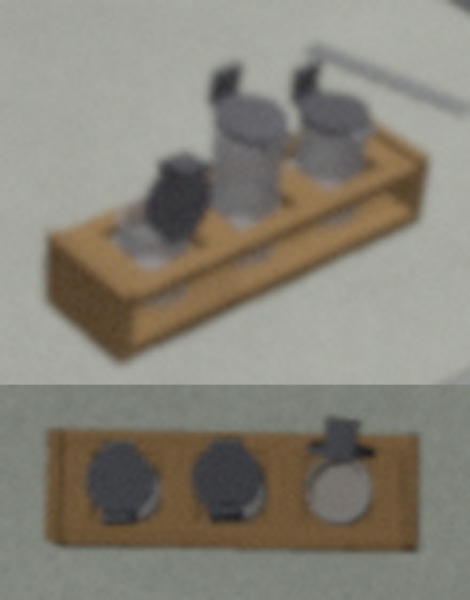

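Pixels in the crop: the middle tube in the rack, crop (250,150), has the highest cap (z about 0.124 against 0.097), so it is the tallest. Its tab is at (228,85), on the robot side. The right-hand tube's cap is at (240,88) in the lower scale, and the open one, (340,440), belongs to the short tube.

Things that could be taken for the bedpost, in top-view pixels:
- Yellow post at (422,226).
- Yellow post at (387,266).
- Dark walnut post at (401,242), which I choose.

I'll go over the post and look from the wrist.

```bash
python3 -m handwheel '[0,0.05,-0.02,-0.02,3, 0,0.10,-0.045,-0.04,5, 0,0.15,-0.07,-0.06,8, 0,0.2,-0.09,-0.07,11, 0,0.25,-0.11,-0.07,13, 0,0.30,-0.135,-0.07,13, 0,0.35,-0.155,-0.07,13, 0,0.38,-0.17,-0.07,13, 0,0.38,-0.17,-0.07,13, 0,0.38,-0.17,-0.07,13, 0,0.38,-0.17,-0.07,13]'
cat >> h.py <<'E'
def rel(*targets):
    s=readout.state(); M=R.from_rotvec(s['tcp_rot']).as_matrix(); print('tcp',s['position'].round(4),'xt',M[:,0].round(3),'t',round(s['t'],2))
    for t in targets: print('  to',np.round(t,4),'shift',(M.T@(np.array(t)-s['position'])).round(4))
E
python3 - <<'E'
from h import *
p,d,K,E=cam('wrist'); np.savez('/tmp/w1',p=p,d=d,K=K,E=E); save('w1',p)
W=cloud(d,K,E); hsv=cv2.cvtColor(p,cv2.COLOR_RGB2HSV)
m=((W[...,2]>.066)&(W[...,2]<.1)).astype(np.uint8)
k,l,s,c=cv2.connectedComponentsWithStats(m)
for i in range(1,k):
    if s[i,4]>60: w=W[l==i]; print(c[i].round(),s[i,4],np.median(p[l==i],0),np.median(w,0).round(4),w.min(0).round(3),w.max(0).round(3))
print(np.nanmedian(W[300:,:,2]))
rel([.494,-.312,.2])
E
```

```text
t: 1.48
position: [0.466, -0.3342, 0.3012]
tcp_rot: [-3.141, 0.002, 0.001]
contact_force: [-0.1, -0.2, -0.3]
width: 0.0855
grip_force: 0.0
[316. 106.] 221 [135. 116.  42.] [ 0.5438 -0.3772  0.0851] [ 0.535 -0.386  0.068] [ 0.551 -0.369  0.088]
[262. 149.] 206 [53. 36. 25.] [ 0.4964 -0.316   0.085 ] [ 0.487 -0.324  0.068] [ 0.504 -0.307  0.087]
[230. 206.] 209 [122. 109.  39.] [ 0.4258 -0.2748  0.0848] [ 0.415 -0.282  0.066] [ 0.432 -0.265  0.087]
[ 22. 240.] 281 [ 57.  80. 102.] [0.3722 0.0112 0.0675] [ 0.358 -0.002  0.066] [0.385 0.025 0.07 ]
[103. 412.] 411 [21. 30. 30.] [ 0.0628 -0.0422  0.0752] [ 0.033 -0.072  0.066] [ 0.087 -0.031  0.099]
0.3617650160426773
tcp [ 0.4661 -0.3343  0.3012] xt [ 1.    -0.002 -0.   ] t 1.52
  to [ 0.494 -0.312  0.2  ] shift [ 0.0279 -0.0223  0.1012]
```

View pics/w1.png

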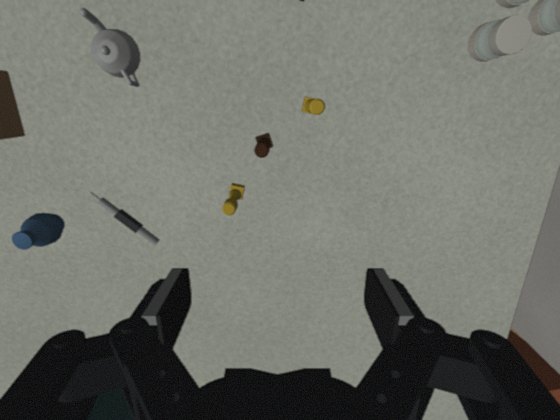

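The wrist view shows the dark walnut post head at (262,149), which is (0.496,-0.316), top 0.086. The yellow ones are at (316,106) and (230,206). This confirms the choice. On to the tube.

```bash
python3 -m handwheel '[0.3,0,-0.05,0,0, 0.3,0,-0.11,0,0, 0.3,0,-0.17,0,0, 0.3,0,-0.23,0,0, 0.3,-0.01,-0.29,0,0, 0.3,-0.02,-0.35,0,0, 0.3,-0.02,-0.41,0.02,0, 0.3,-0.025,-0.46,0.03,0, 0.3,-0.025,-0.495,0.03,0, 0.3,-0.025,-0.495,0.03,0, 0.3,-0.025,-0.495,0.03,0, 0.3,-0.025,-0.495,0.03,0]'
python3 - <<'E'
from h import *
p,d,K,E=cam('wrist'); np.savez('/tmp/w2',p=p,d=d,K=K,E=E); save('w2',p)
W=cloud(d,K,E)
print('table',np.nanmedian(W[...,2][(W[...,2]<.02)&(W[...,0]>.4)]))
for nm,lo,hi in (('>.135',.134,.16),('.115-.13',.115,.134),('mid',.09,.105)):
  m=((W[...,2]>lo)&(W[...,2]<hi)).astype(np.uint8)
  k,l,s,c=cv2.connectedComponentsWithStats(m)
  for i in range(1,k):
    if s[i,4]>60: w=W[l==i]; print(nm,c[i].round(),s[i,4],np.median(w,0).round(4),np.percentile(w,1,axis=0).round(4),np.percentile(w,99,axis=0).round(4))
# plane of tall cap top
w=W.reshape(-1,3); q=w[(abs(w[:,0]-.545)<.018)&(abs(w[:,1]-.16)<.015)&(w[:,2]>.1)]
A=np.c_[q[:,0]-.543,q[:,1]-.16,np.ones(len(q))]; print('cap plane',np.linalg.lstsq(A,q[:,2],rcond=None)[0].round(4),len(q))
rel([.51,.16,.15])
E
```

```text
t: 3.02
position: [0.4422, 0.1603, 0.2715]
tcp_rot: [3.141, -0.003, 0.0]
contact_force: [-0.1, -0.7, 0.3]
width: 0.0598
grip_force: 0.0
table -0.00043839153176711276
>.135 [377.  30.] 669 [0.5794 0.0805 0.136 ] [0.5695 0.0688 0.134 ] [0.5873 0.0919 0.1385]
>.135 [276. 109.] 320 [0.5196 0.1623 0.1488] [0.5143 0.15   0.1355] [0.5235 0.1731 0.1506]
.115-.13 [369.  50.] 631 [0.5654 0.0844 0.132 ] [0.5589 0.0628 0.1156] [0.5803 0.0998 0.1339]
.115-.13 [275.  74.] 2825 [0.5473 0.1625 0.1226] [0.5241 0.139  0.1164] [0.5724 0.1861 0.1262]
.115-.13 [191. 112.] 236 [0.5164 0.2396 0.1201] [0.512  0.2286 0.1165] [0.52   0.2518 0.1221]
mid [192.  78.] 2586 [0.5466 0.242  0.0974] [0.5195 0.2185 0.0924] [0.5737 0.2659 0.0995]
cap plane [-0.1278 -0.0057  0.1232] 1492
tcp [0.4422 0.1603 0.2715] xt [ 1.    -0.002  0.   ] t 3.08
  to [0.51 0.16 0.15] shift [0.0678 0.0002 0.1215]
```

View pics/w2.png

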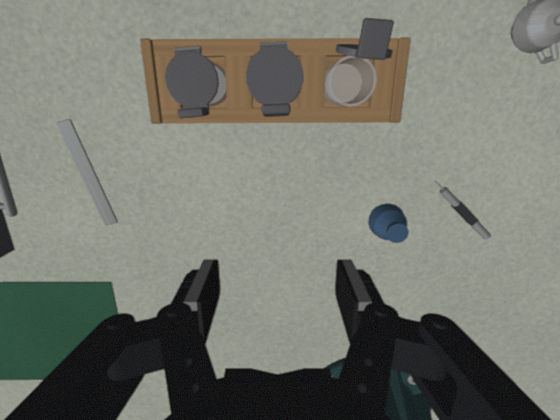

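The wrist view shows the tall tube's cap at (275,75) with its tab at (276,109). The cap slope of 0.128 means it is about 0.13 rad ajar, and the measured tab top (0.150) agrees with that. The hinge is at about (0.572,0.162,0.113). Next I pinch the tab by its sides.

```bash
python3 -m handwheel '[0.4,0.037,0,0.04,0, 0.4,0.074,-0.002,0.08,0, 0.4,0.074,-0.002,0.11,0, 0.4,0.074,-0.002,0.13,0, 0.4,0.074,-0.002,0.141,0, 0.4,0.074,-0.002,0.141,0, 1,0.074,-0.002,0.141,0, 1,0.074,-0.002,0.141,0, 1,0.074,-0.002,0.141,0, 1,0.074,-0.002,0.141,0, 1,0.074,-0.002,0.141,0]' 20
```

```text
t: 4.45
position: [0.5163, 0.1621, 0.1313]
tcp_rot: [3.139, 0.002, 0.002]
contact_force: [-0.7, -6.3, 1.6]
width: 0.0236
grip_force: 23.2
```

```bash
python3 -m handwheel '[1,0.004,0,-0.007,0, 1,0.011,0,-0.015,0, 1,0.019,0,-0.021,0, 1,0.029,0,-0.027,0, 1,0.039,0,-0.03,0, 1,0.049,0,-0.032,0, 1,0.06,0,-0.0315,0, 1,0.070,0,-0.0295,0, 1,0.080,0,-0.026,0, 1,0.089,0,-0.020,0, 1,0.089,0,-0.02,0]'
python3 - <<'E'
from h import *
p,d,K,E=cam('scene'); W=cloud(d,K,E); save('s2',cv2.resize(p[130:260,230:390],None,fx=4,fy=4,interpolation=cv2.INTER_CUBIC))
E
```

```text
t: 5.82
position: [0.609, 0.1648, 0.1518]
tcp_rot: [-3.139, 0.001, -0.011]
contact_force: [2.0, 1.3, 6.7]
width: 0.0237
grip_force: 21.5
```

View pics/s2.png

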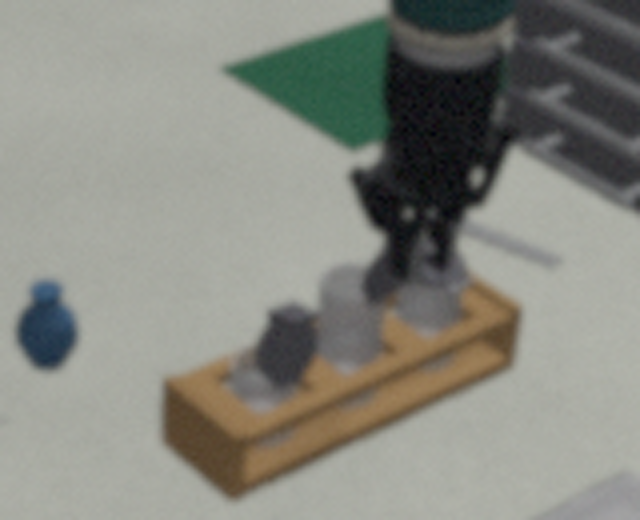

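The tall tube's cap now stands open past upright, at crop (385,280). I release it and go to the post.

```bash
python3 -m handwheel '[0.5,0,0,0,0, 0.5,0,0,0,0, 0.5,0,0,0,0, 0.5,0,0,-0.03,0, 0.4,0,0,-0.08,0, 0.3,-0.01,0.05,-0.10,0, 0.3,-0.02,0.11,-0.1,0, 0.3,-0.04,0.17,-0.1,0, 0.3,-0.06,0.23,-0.1,0, 0.3,-0.08,0.29,-0.1,0, 0.3,-0.1,0.35,-0.1,0, 0.3,-0.11,0.41,-0.08,0, 0.3,-0.11,0.45,-0.05,0, 0.3,-0.11,0.478,-0.02,0, 0.3,-0.11,0.478,0,0, 0.3,-0.11,0.478,0.01,0, 0.3,-0.11,0.478,0.01,0, 0.3,-0.11,0.478,0.01,0]'
python3 - <<'E'
from h import *
p,d,K,E=cam('top'); W=cloud(d,K,E).reshape(-1,3)
rel([.4955,-.3155,.07])
q=W[(abs(W[:,1]-.16)<.03)&(abs(W[:,0]-.58)<.07)&(W[:,2]>.125)]; print('cap',len(q),q.mean(0).round(3),q.min(0).round(3),q.max(0).round(3))
E
```

```text
t: 8.12
position: [0.4956, -0.3145, 0.1412]
tcp_rot: [3.141, 0.001, 0.002]
contact_force: [-0.4, -0.3, 0.0]
width: 0.0594
grip_force: 0.0
tcp [ 0.4957 -0.3146  0.1414] xt [1.    0.001 0.001] t 8.18
  to [ 0.4955 -0.3155  0.07  ] shift [-0.0003  0.0009  0.0714]
cap 163 [0.585 0.164 0.159] [0.572 0.14  0.126] [0.607 0.188 0.179]
```

```bash
python3 -m handwheel '[0.3,0,0.001,0.03,0, 0.3,0,0.001,0.055,0, 0.3,0,0.001,0.071,0, 0.3,0,0.001,0.071,0, 1,0,0.001,0.071,0, 1,0,0.001,0.071,0, 1,0,0.001,0.071,0, 1,0,0.001,0.071,0, 1,0,0.001,0.071,0, 1,0,0.001,0.071,0, 1,0,0.001,0.071,0]' 30
```

```text
t: 9.55
position: [0.4957, -0.316, 0.0703]
tcp_rot: [3.141, -0.0, 0.003]
contact_force: [-0.2, 1.7, 6.3]
width: 0.0168
grip_force: 29.5
```

```bash
python3 -m handwheel '[1,0,0,-0.03,0, 1,0,0,-0.08,0, 1,0,0,-0.14,0, 1,0,-0.04,-0.19,0, 1,0,-0.09,-0.2,0, 1,0,-0.14,-0.2,0, 1,0,-0.19,-0.2,0, 1,0.01,-0.24,-0.2,0, 1,0.02,-0.29,-0.2,0, 1,0.03,-0.34,-0.2,0, 1,0.04,-0.39,-0.2,0, 1,0.05,-0.43,-0.2,0, 1,0.05,-0.46,-0.2,0, 1,0.05,-0.4775,-0.2,0, 1,0.05,-0.4775,-0.2,0, 1,0.05,-0.4775,-0.2,0]'
python3 - <<'E'
from h import *
rel([.5455,.162,.118])
for n in ('wrist','scene'):
    p,d,K,E=cam(n); np.savez('/tmp/'+n+'3',p=p,d=d,K=K,E=E)
    W=cloud(d,K,E); hsv=cv2.cvtColor(p,cv2.COLOR_RGB2HSV)
    if n=='wrist': w=p
    else: w=np.hstack([w[:300],cv2.resize(p[110:235,260:360],(240,300),interpolation=cv2.INTER_CUBIC)])
    m=(abs(W[...,0]-.5455)<.05)&(abs(W[...,1]-.162)<.05)&(W[...,2]<.26)&(W[...,2]>.165)&(hsv[...,1]>90)&(hsv[...,0]<20)
    q=W[m]
    for lo in np.arange(.17,.26,.01):
        b=q[(q[:,2]>=lo)&(q[:,2]<lo+.01)]
        if len(b)>3: print(n,lo.round(2),len(b),b.mean(0).round(4),np.ptp(b,axis=0).round(3))
save('c3',w)
E
```

```text
t: 11.55
position: [0.5449, 0.1609, 0.2693]
tcp_rot: [3.141, -0.001, -0.0]
contact_force: [0.5, -1.1, -0.6]
width: 0.0163
grip_force: 29.6
tcp [0.5449 0.1609 0.2693] xt [ 1.    -0.001 -0.   ] t 11.55
  to [0.5455 0.162  0.118 ] shift [ 0.0007 -0.0012  0.1513]
wrist 0.2 79 [0.554  0.1642 0.2063] [0.006 0.016 0.008]
wrist 0.21 301 [0.5505 0.1619 0.2126] [0.017 0.022 0.01 ]
wrist 0.22 178 [0.5503 0.1615 0.2262] [0.01  0.017 0.009]
wrist 0.23 158 [0.549  0.162  0.2344] [0.008 0.013 0.01 ]
wrist 0.24 104 [0.5485 0.1618 0.2442] [0.004 0.009 0.01 ]
wrist 0.25 38 [0.55   0.1618 0.2548] [0.003 0.007 0.009]
scene 0.2 10 [0.5496 0.1557 0.2081] [0.015 0.017 0.003]
scene 0.21 15 [0.5517 0.1549 0.2137] [0.01  0.012 0.009]
scene 0.22 11 [0.5494 0.1551 0.2246] [0.009 0.011 0.01 ]
scene 0.23 8 [0.5492 0.1561 0.2339] [0.006 0.008 0.009]
```

View pics/c3.png

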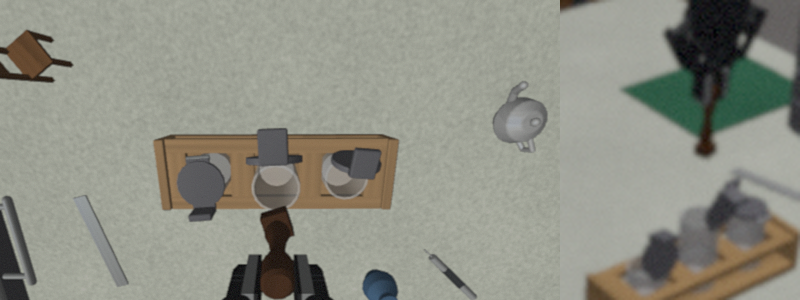

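The post hangs vertically below the fingers: wrist (278,222), foot bottom about z 0.20, measured on the tube axis. The cap is upright at (273,150). I insert it and release.

```bash
python3 -m handwheel '[1,0.0005,-0.001,0.03,0, 1,0.0005,-0.001,0.06,0, 1,0.0005,-0.001,0.085,0, 1,0.0005,-0.001,0.11,0, 1,0.0005,-0.001,0.13,0, 1,0.0005,-0.001,0.142,0, 1,0.0005,-0.001,0.150,0, 1,0.0005,-0.001,0.150,0, 1,0.0005,-0.001,0.150,0]'

```

```text
t: 12.78
position: [0.546, 0.163, 0.12]
tcp_rot: [-3.141, 0.0, -0.002]
contact_force: [-0.4, -1.1, -0.7]
width: 0.0166
grip_force: 29.6
```

```bash
python3 -m handwheel '[0.6,0,0,0,0, 0.6,0,0,0,0, 0.6,0,0,0,0, 0.6,0,0,0,0, 0.6,0,0,-0.02,0, 0.6,0,0,-0.05,0, 0.7,0,0,-0.09,0, 0.9,-0.04,0,-0.12,0, 1,-0.08,0,-0.14,0, 1,-0.1,0,-0.14,0, 1,-0.1,0,-0.14,0]'
python3 - <<'E'
from h import *
rel([.546,.162,.12])
p,d,K,E=cam('wrist'); np.savez('/tmp/w4',p=p,d=d,K=K,E=E); W=cloud(d,K,E); hsv=cv2.cvtColor(p,cv2.COLOR_RGB2HSV)
q=W[(abs(W[...,1]-.162)<.04)&(W[...,0]>.56)&(W[...,2]>.12)]; print('cap',len(q),q.mean(0).round(3),np.percentile(q,1,axis=0).round(3),np.percentile(q,99,axis=0).round(3))
ps,_,_,_=cam('scene')
save('c4',np.hstack([cv2.resize(p[0:220,140:420],(420,330)),cv2.resize(ps[160:260,260:370],(363,330),interpolation=cv2.INTER_CUBIC)]))
E
```

```text
t: 14.15
position: [0.4443, 0.1629, 0.259]
tcp_rot: [3.142, 0.001, -0.001]
contact_force: [0.3, -0.1, -0.6]
width: 0.0001
grip_force: 0.0
tcp [0.4443 0.1629 0.259 ] xt [ 1.  0. -0.] t 14.15
  to [0.546 0.162 0.12 ] shift [0.1017 0.001  0.1389]
cap 2207 [0.58  0.164 0.154] [0.574 0.14  0.122] [0.59  0.187 0.173]
```

View pics/c4.png

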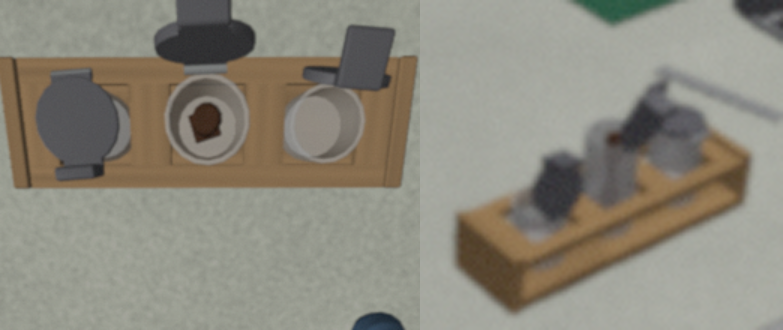

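The wrist crop shows the walnut post standing in the tall tube at (205,122). The cap is upright at (205,40) and the neighbours' caps are unchanged. Now I push the cap over from behind with the closed fingers.

```bash
python3 -m handwheel '[1,0.05,0,0,0, 1,0.1,0,0,0, 1,0.15,0,0,0, 1,0.19,0,0,0, 1,0.205,0,0.01,0, 1,0.205,0,0.05,0, 1,0.205,0,0.09,0, 1,0.205,0,0.11,0, 1,0.205,0,0.11,0, 1,0.19,0,0.11,0, 1,0.18,0,0.11,0, 1,0.17,0,0.11,0, 1,0.16,0,0.11,0, 1,0.15,0,0.11,0, 1,0.14,0,0.11,0, 1,0.13,0,0.11,0, 1,0.12,0,0.11,0, 1,0.11,0,0.11,0, 1,0.103,0,0.11,0, 1,0.098,0,0.11,0]'
python3 - <<'E'
from h import *
rel([.54,.162,.15])
ps,d,K,E=cam('scene'); W=cloud(d,K,E)
save('c5',cv2.resize(ps[140:260,240:380],None,fx=4,fy=4,interpolation=cv2.INTER_CUBIC))
E
```

```text
t: 16.75
position: [0.5432, 0.163, 0.1494]
tcp_rot: [-3.141, 0.0, -0.0]
contact_force: [0.1, -0.1, -0.3]
width: 0.0001
grip_force: 0.3
tcp [0.5432 0.163  0.1494] xt [ 1. -0.  0.] t 16.75
  to [0.54  0.162 0.15 ] shift [-0.0032  0.001  -0.0006]
```

View pics/c5.png

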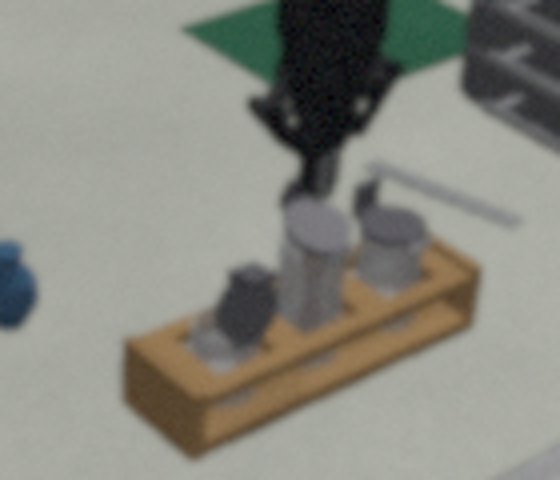

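The cap is nearly shut, at (318,225), and its tab is at the fingers. Now I press down on the disc.

```bash
python3 -m handwheel '[1,-0.002,0,0.01,0, 1,-0.002,0,0.017,0, 1,-0.002,0,0.022,0, 1,-0.002,0,0.026,0, 1,-0.002,0,0.0285,0, 1,-0.002,0,0.030,0, 1,-0.002,0,0.030,0]'
```

```text
t: 17.68
position: [0.5415, 0.163, 0.12]
tcp_rot: [-3.142, 0.0, -0.0]
contact_force: [-2.4, -0.6, 5.0]
width: 0.0001
grip_force: 2.7
```

```bash
python3 -m handwheel '[1,0,0,0.001,0, 1,0,0,0.0015,0, 1,0,0,0.002,0, 1,0,0,0.002,0, 1,0,0,0.002,0]'
```

```text
t: 18.3
position: [0.5415, 0.163, 0.1197]
tcp_rot: [-3.141, -0.0, -0.001]
contact_force: [-6.2, -2.1, 19.4]
width: 0.0002
grip_force: 9.9
```

The tips meet a hard stop at z 0.1197 with 19 N, which is the height of a shut cap. I lift off and check.

```bash
python3 -m handwheel '[1,0,0,-0.005,0, 1,0,0,-0.03,0, 1,0,0,-0.08,0, 1,-0.03,0,-0.12,0, 1,-0.07,0,-0.15,0, 1,-0.10,0,-0.15,0, 1,-0.1,0,-0.15,0, 1,-0.1,0,-0.15,0]'
python3 - <<'E'
from h import *
rel()
p,d,K,E=cam('wrist'); W=cloud(d,K,E); w=W.reshape(-1,3)
for y,zr in ((.162,.1),(.242,.08)):
    q=w[(abs(w[:,0]-.547)<.018)&(abs(w[:,1]-y)<.015)&(w[:,2]>zr)]
    A=np.c_[q[:,0]-.546,q[:,1]-y,np.ones(len(q))]; print(y,'plane',np.linalg.lstsq(A,q[:,2],rcond=None)[0].round(4),len(q))
ps,_,_,_=cam('scene')
save('c6',np.hstack([cv2.resize(p[0:250,100:420],(420,328)),cv2.resize(ps[160:260,260:370],(361,328),interpolation=cv2.INTER_CUBIC)]))
E
```

```text
t: 19.3
position: [0.4422, 0.163, 0.2675]
tcp_rot: [-3.141, 0.0, -0.002]
contact_force: [0.6, -0.4, -0.3]
width: -0.0
grip_force: 0.0
tcp [0.4422 0.163  0.2675] xt [ 1.    -0.     0.001] t 19.3
0.162 plane [-0.0009 -0.0008  0.1195] 1544
0.242 plane [0.0011 0.0024 0.0975] 1311
```

View pics/c6.png

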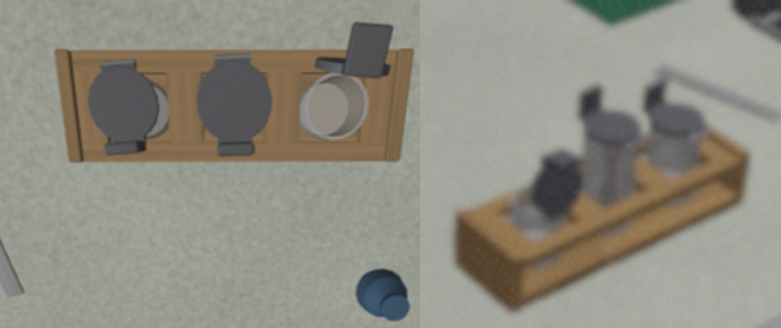

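The tall cap at (233,100) is level (slope -0.001, height 0.1195), so it is fully shut. The neighbours' caps at (123,100) and (368,50) are as they were.

```bash
python3 -c "
from plant import r
print(r.hand_in())"
```

```text
the job is handed in; nothing more can be done
None
```

The walnut bedpost stands inside the tallest tube with its cap pressed fully shut, the other two tubes' caps were left as they were, and the job is handed in at about 19 s of the 67 s allowed.

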